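# Hang up the bin keeper, hold the bean bin's lid open

## Robot

A 6-joint arm with a two-finger parallel gripper is mounted at the origin on the work surface. World frame = base frame: x ahead of the robot, y to its left, z up, the work surface at z = 0. Lengths are in m, angles in rad, forces in N, time in s.
With the tool pointing down it reaches from about 0.35 to 0.775 m from the base axis. Payload 7.3 kg.
Tool frame: the origin (TCP) lies at the very end of the fingers, on their centre line; the grasp point (between the pads) lies 19 mm behind it (robot.tcp_to_grasp is the distance from the TCP to the grasp point, in m); z points along the fingers, y is the direction in which the jaws open and shut (so a half turn about z gives the same grasp; the last joint's range is limited). The gripper opens to 92 mm and grips with 3 to 60 N. Pads are 19 mm wide; open, the fingers measure 130 mm over their backs; the gripper's body (75 mm by 190 mm) begins 47 mm behind the grasp point.
Start: joints at [0.983, 0.342, 1.524, -0, 1.275, -0.146], TCP at [0.224, 0.475, 0.227] pointing down, gripper open.
Joint ranges: [-2.53, 2.53], [-0.77, 2.02], [0.04, 2.7], [-1, 4.14], [0.28, 2.66], [-3.11, 3.11]. Speed limits (rad/s): [2.57, 2.57, 3.14, 3.14, 3.14, 3.14].

## Interface

Orientations are given as [roll, pitch, yaw] about the fixed x, y, z axes, in that order (R = Rz(yaw) Ry(pitch) Rx(roll)).
In Python, from cell import robot gives the robot as it stands.
- The arm moves only by the tool arm_command, never from a script. Its argument "motion" is a list that holds one entry, the list of rows, each a list of 7 numbers: the turn, a rotation vector about the tool's x, y, z in units of 90 degrees (1.0 is 90 degrees), then the shift along the tool's x, y, z in units of 30 cm (1.0 is 30 cm), then the opening, from -1 (shut) to 1 (fully open). In form: [[[wx, wy, wz, tx, ty, tz, grip], ...]]. A call has 1 to 8 rows; each row is the pose to reach, as a shift and turn from the pose commanded when the call began, along the tool's axes at that moment; what a row does not reach only later rows make up. A row lasts 1/10 s, in which the tool goes at most 50 mm and 8.59 degrees, less where a joint would pass 70% of its speed; a pose out of reach is approached as far as the arm can. A call with a number of a shift or a turn outside -1 to 1 is refused whole. A call with a gripper value outside its range is refused whole. The fingers move at their own pace and stop on an object; "grip_force" is the grip in N (left out, the last holds). Time passes only in rows, so rows that repeat a pose let the fingers close. It gives the time, the measured TCP pose, the force and the opening at its end, in the units of the state.
- robot.observe(): the state, without advancing time (a new reading comes with each control period).
- robot.read_camera(name): name is "scene" or "top" or "wrist"; returns a dict with "image" (384x512x3 uint8, red, green, blue), "z_map" (384x512 float32, m along the optical axis (not along the pixel's ray), 0 where there is no reading), "fov_y" (degrees; the focal length in pixels is half the picture's height over the tangent of half this angle, whatever the lens; pixels are square), "cx", "cy" (the principal point, pixels), "k1" (the pictures are not rectified: a ray, as slopes to the right and down, at radius r is drawn at 1 + k1 r^2 times it, then the intrinsics apply), "cam_to_world" (4x4, takes a point from camera to world coordinates). Camera axes: x right, y down, z forward; pixel columns grow to the right and rows downward; lengths in m; the calibration is good to about 2 mm. A picture is of the moment at which its call begins.
- robot.hand_in(): hands the job in, once; it reports no verdict.
The state is a dict: "time": time; "qpos": joint angles; "qvel": joint speeds; "joint_efforts": joint torques, N m; "tool_pos": TCP position; "tool_rot": TCP orientation; "contact_force": force on the tool from outside, world axes, zero at the start; "torque": the same for the moment, N m; "opening": finger opening in m.
Only numpy, scipy, OpenCV 4.12 (cv2) and the standard library are available. Lean on these libraries where they do the work, as an engineer would, in place of code of your own. Each camera call takes 0.05 s, during which the arm holds its last target.

## Task

The coffee bean bin is about to be filled: take the steel keeper off its lid and hang it over the rail, one leg on each side of the bar and clear of the end posts, and let go of it. Then raise the lid, which falls shut by itself, to 60 degrees from shut and hold it there with the gripper: finish while still holding the lid. Leave the other things on the table where they are.

Things in the scene. Friction and masses are not known exactly. Their poses are not given: they have to be found in the camera images.
- keeper: Loose inverted U of steel strap, 0.16 kg, across the bin lid at the start, axes about as the bin's. Origin: mid underside of its flat top, 106 mm up at the start. Top 112 (its y) x 30 x 4 mm; legs at y +-54 mm, inner gap 102, reach 75 mm below the origin. Wooden grip block 28 x 28 mm on the middle of the top, 4 to 42 mm above the origin. Same either way round.
- rail: Fixed rail: horizontal steel bar of 16 mm diameter along its own y, 300 mm long between the posts at its two ends. Origin on the table under the middle of the bar; the bar's axis is 130 mm above the table, its top 138 mm.
- bin: Fixed green tin bean bin with a dark red lid, 150 mm (its x) by 90 mm (its y) by 100 mm tall, empty. Origin: centre of its underside; its front, with the lid's knob, faces its own -x, roughly towards the robot.
- lid (a joint): Angle of the bin's lid in rad: 0 shut, grows as its front edge rises, 60 degrees = 1.047, stop at 1.4. The lid (154 x 94 x 6 mm, 0.3 kg) turns about the upper rear edge of the bin; it falls shut from any angle unless held.
- lid_hinge (a point): Hinge line of the lid at its middle: 103 mm above the table, 77 mm behind the bin's origin (its +x); the line runs along the bin's y.
- lid_knob (a point): Centre of the round wooden knob (ball of 30 mm diameter) on a 10 mm stalk in front of the lid's front edge; 187 mm from the hinge line, at the hinge's height when shut, 33 mm in front of the lid's edge. It is rigid with the lid and rises with it on an arc.
- mug: Bystander: blue speckled enamel mug, 82 mm across, 80 mm tall, origin under its centre.
- mortar: Bystander: squat black iron mortar, 116 mm across, 75 mm tall, origin under its centre.
- scoop: Bystander: carved hickory scoop, cup 62 mm across and 34 mm tall, handle to its -x 125 mm from the cup's centre; origin under the cup.
- jar: Bystander: amber glass jar with wooden cap, 72 mm across, 120 mm tall, origin under its centre.
- plate: Bystander: blue enamel plate, 150 mm across, 18 mm tall, origin under its centre.
Not all that is in view belongs to the job. There is more than one size of the keeper; the one meant has the size given above.

How it is judged:
By the outcome, as a careful person would: the job done as asked, in the order asked, and still so for the second after the job is handed in, while the arm keeps its last pose, push and grip.
It also fails if it takes over 64 s, if anything falls off the work surface, if the arm or the gripper's body presses on something with over 40 N, if the wrist force passes 120 N, or if a joint passes its speed limit or range.

## Working session

There is one attempt and no reset: what is moved stays moved. The work goes in short steps, Python scripts to look and compute and a tool call to move; the robot and the scene stay as the last step left them, time stands still between calls to the robot, and variables do not carry over. Pictures are saved under pics/ and viewed, and the job is handed in when it is done.

Besides the shell and the picture viewer there is one more tool, called after ">>>" by a JSON object that holds its "fn" and its "kwargs", one argument or row to a line. arm_command: Moves the arm, as the interface text tells. Its arguments: {"type":"object","properties":{"motion":{"type":"array"},"grip_force":{"type":"number"}},"required":["motion"]}

```bash
ls; mkdir -p pics; cat > h.py <<'E'
import numpy as np, cv2
from scipy.spatial.transform import Rotation as R
from cell import robot
def cam(n,save=None):
    c=robot.read_camera(n)
    if save: cv2.imwrite('pics/'+save,cv2.cvtColor(c['image'],cv2.COLOR_RGB2BGR))
    return c
def f(c): return c['image'].shape[0]/2/np.tan(np.radians(c['fov_y'])/2)
def slopes(c,uv):
    uv=np.atleast_2d(uv).astype(float); d=(uv-[c['cx'],c['cy']])/f(c); s=d.copy()
    for _ in range(20): s=d/(1+c['k1']*(s**2).sum(1,keepdims=True))
    return s
def onplane(c,uv,z):
    s=slopes(c,uv); M=np.array(c['cam_to_world']); d=np.c_[s,np.ones(len(s))]@M[:3,:3].T
    o=M[:3,3]; return o+d*((z-o[2])/d[:,2])[:,None]
def pts(c,uv):
    uv=np.atleast_2d(uv); s=slopes(c,uv); z=c['z_map'][uv[:,1].astype(int),uv[:,0].astype(int)]
    M=np.array(c['cam_to_world']); P=np.c_[s*z[:,None],z]@M[:3,:3].T+M[:3,3]
    return P
def cloud(c):
    h,w=c['z_map'].shape; u,v=np.meshgrid(np.arange(w),np.arange(h)); uv=np.c_[u.ravel(),v.ravel()]
    P=pts(c,uv); P[c['z_map'].ravel()==0]=np.nan; return P.reshape(h,w,3)
def proj(c,P):
    M=np.linalg.inv(np.array(c['cam_to_world'])); q=np.atleast_2d(P)@M[:3,:3].T+M[:3,3]; s=q[:,:2]/q[:,2:]
    return s*(1+c['k1']*(s**2).sum(1,keepdims=True))*f(c)+[c['cx'],c['cy']]
E
python3 - <<'E'
from h import *
for n in('scene','top','wrist'):
    c=cam(n,n+'0.png'); print(n,c['fov_y'],c['cx'],c['cy'],c['k1'],np.round(c['cam_to_world'],3).tolist(),(c['z_map']>0).mean())
print(robot.observe())
E
```

```text
pics
scene 51.62406881335951 256.1793273299681 190.40094727002688 -0.08578456433122245 [[0.74, 0.554, -0.381, 1.053], [0.672, -0.603, 0.43, -0.557], [0.009, -0.574, -0.819, 1.206], [0.0, 0.0, 0.0, 1.0]] 0.9958750406901041
top 54.54852347869331 255.99515718590877 188.17666106425608 -0.11505410359109824 [[0.006, -0.985, 0.171, 0.307], [-1.0, -0.007, -0.007, 0.034], [0.008, -0.171, -0.985, 1.45], [0.0, 0.0, 0.0, 1.0]] 0.9956868489583334
wrist 59.98783347343458 254.8769221701619 196.5793027363565 0.01512037273439964 [[0.428, 0.868, 0.251, 0.156], [0.904, -0.41, -0.122, 0.506], [-0.003, 0.279, -0.96, 0.383], [0.0, 0.0, 0.0, 1.0]] 0.9958241780598959
{'time': 0.15, 'qpos': array([ 9.82973981e-01,  3.42591227e-01,  1.52476612e+00,  1.56586622e-05,
        1.27539069e+00, -1.45969456e-01]), 'qvel': array([ 0.00081678, -0.00271029, -0.00242232,  0.00111488,  0.00064656,
        0.00036494]), 'joint_efforts': array([ 1.38559801e-03, -4.31470227e+01, -2.44353676e+01,  7.18890689e-02,
        5.38186426e-02, -5.69314136e-05]), 'tool_pos': array([0.22429798, 0.47435631, 0.22620078]), 'tool_rot': array([-3.14045174e+00, -1.82867625e-04,  2.69973509e+00]), 'contact_force': array([0.58431706, 0.04409263, 0.26082551]), 'torque': array([0.03695968, 0.03457   , 0.01730783]), 'opening': 0.09161447991922574}
```

View pics/scene0.png

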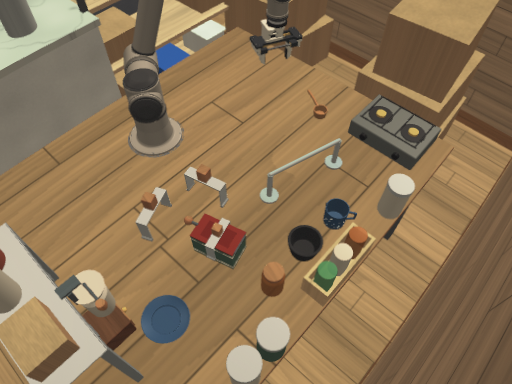

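View pics/top0.png

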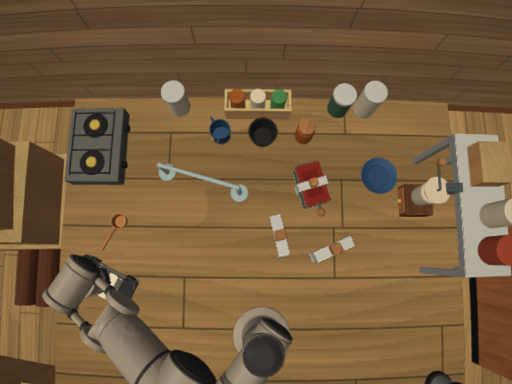

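View pics/wrist0.png

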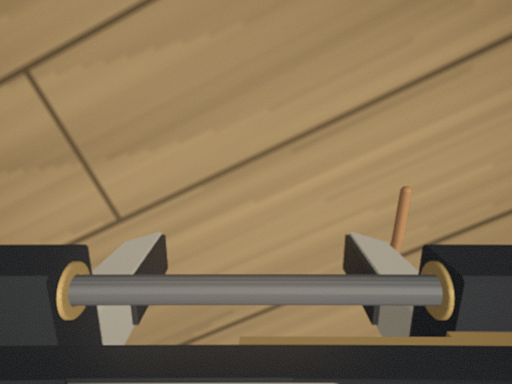

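Candidates for the keeper (top view pixels): the one on the bin lid (313,184), a loose one at (280,235) and another at (332,250). By the description it is the one on the lid. I'll check sizes and take a crop.

```bash
cat > m1.py <<'E'
from h import *
c=cam('top'); s=cam('scene')
C=cloud(c); S=cloud(s)
im=c['image']; cv2.imwrite('pics/crop.png',cv2.resize(cv2.cvtColor(im[140:280,230:400],cv2.COLOR_RGB2BGR),None,fx=4,fy=4,interpolation=cv2.INTER_CUBIC))
i2=s['image']; cv2.imwrite('pics/crop2.png',cv2.resize(cv2.cvtColor(i2[150:280,120:270],cv2.COLOR_RGB2BGR),None,fx=5,fy=4.6,interpolation=cv2.INTER_CUBIC))
A=np.r_[C.reshape(-1,3),S.reshape(-1,3)]
col=np.r_[c['image'].reshape(-1,3),s['image'].reshape(-1,3)]
np.savez('cl.npz',A=A,col=col)
for n,uv in dict(keep=(314,182),k2=(280,235),k3=(336,249),knob=(321,212),railL=(167,172),railR=(239,193),mid=(205,180),mug=(221,132),mortar=(263,132),jar=(305,131),plate=(379,176),scoop=(120,221)).items():
    print(n,pts(c,uv).round(3))
E
python3 m1.py
```

```text
keep [[ 0.557 -0.181  0.151]]
k2 [[ 0.368 -0.058  0.16 ]]
k3 [[ 0.32  -0.253  0.153]]
knob [[ 0.453 -0.209  0.12 ]]
railL [[0.616 0.374 0.031]]
railR [[0.53  0.089 0.057]]
mid [[0.565 0.21  0.132]]
mug [[0.789 0.168 0.003]]
mortar [[ 0.786 -0.002  0.017]]
jar [[ 0.757 -0.157  0.12 ]]
plate [[ 0.612 -0.471  0.002]]
scoop [[0.423 0.559 0.004]]
```

View pics/crop.png

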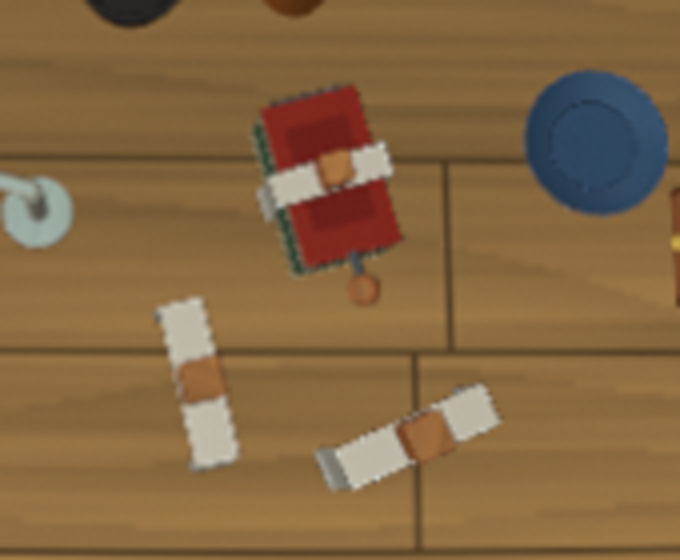

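View pics/crop2.png

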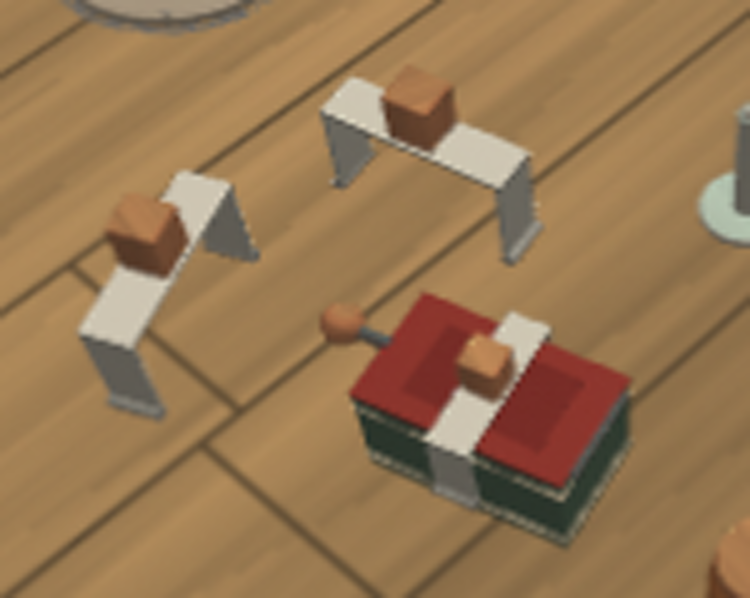

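```bash
cat > m2.py <<'E'
from h import *
d=np.load('cl.npz');A=d['A'];col=d['col'].astype(int)
hsv=cv2.cvtColor(d['col'][None],cv2.COLOR_RGB2HSV)[0].astype(int)
r,g,b=col.T
def box(name,m):
    P=A[m]; 
    if len(P)<5: print(name,len(P));return
    (cx,cy),(w,h),a=cv2.minAreaRect(P[:,:2].astype(np.float32)); print(name,len(P),'c',round(cx,4),round(cy,4),'wh',round(w,4),round(h,4),'ang',round(a,1),'z',np.percentile(P[:,2],[5,50,95]).round(3))
def near(x,y,R): return (abs(A[:,0]-x)<R)&(abs(A[:,1]-y)<R)
z=A[:,2]
grey=(hsv[:,1]<60)&(hsv[:,2]>120)
wood=(hsv[:,0]<15)&(hsv[:,1]>90)
for n,x,y in(('keep',.56,-.18),('k2',.37,-.058),('k3',.32,-.253)):
    box(n+' top steel',near(x,y,.09)&grey&(z>.1)&(z<.125))
    box(n+' block top',near(x,y,.06)&(z>.14)&(z<.17))
    box(n+' steel all',near(x,y,.1)&grey&(z>.015)&(z<.14))
red=(hsv[:,0]<8)|(hsv[:,0]>172)
box('lid',near(.56,-.18,.13)&(z>.098)&(z<.112)&red&(hsv[:,1]>120)&(hsv[:,2]<150))
box('knob',near(.453,-.209,.03)&(z>.085)&(z<.13))
box('bar',near(.57,.23,.2)&(z>.115)&(z<.145))
P=A[near(.57,.23,.2)&(z>.13)&(z<.145)]
box('posts',near(.57,.23,.2)&(z>.02)&(z<.1))
box('posts base',near(.57,.23,.2)&(z>.006)&(z<.02))
E
python3 m2.py
```

```text
keep top steel 370 c 0.5617 -0.1823 wh 0.0344 0.1163 ang 16.6 z [0.105 0.11  0.114]
keep block top 139 c 0.5619 -0.1826 wh 0.0317 0.0339 ang 18.5 z [0.142 0.147 0.151]
keep steel all 413 c 0.5818 -0.1914 wh 0.129 0.1244 ang 81.3 z [0.055 0.109 0.114]
k2 top steel 568 c 0.3735 -0.0608 wh 0.1499 0.0465 ang 13.7 z [0.101 0.105 0.109]
k2 block top 246 c 0.3726 -0.0609 wh 0.0432 0.0439 ang 13.0 z [0.145 0.154 0.159]
k2 steel all 603 c 0.3733 -0.0609 wh 0.1554 0.0465 ang 13.7 z [0.1   0.104 0.109]
k3 top steel 583 c 0.3243 -0.2576 wh 0.0416 0.1524 ang 23.4 z [0.101 0.104 0.109]
k3 block top 262 c 0.3248 -0.2585 wh 0.0408 0.042 ang 27.0 z [0.143 0.154 0.159]
k3 steel all 651 c 0.3243 -0.2576 wh 0.0416 0.1536 ang 23.4 z [0.084 0.104 0.108]
lid 1714 c 0.562 -0.1842 wh 0.1569 0.0994 ang 15.3 z [0.102 0.106 0.11 ]
knob 143 c 0.4641 -0.2099 wh 0.0497 0.0334 ang 19.5 z [0.103 0.112 0.119]
bar 787 c 0.5827 0.235 wh 0.3201 0.0269 ang 74.6 z [0.127 0.136 0.141]
posts 656 c 0.6875 0.2022 wh 0.3154 0.2452 ang 74.2 z [0.024 0.059 0.086]
posts base 1027 c 0.5705 0.2293 wh 0.3984 0.3989 ang 0.1 z [0.006 0.009 0.015]
```

```bash
cat >> h.py <<'E'
def plan(pos,yaw_deg,ref=None):
    o=robot.observe(); Rc=R.from_euler('xyz',o['tool_rot']); Rt=R.from_euler('xyz',[np.pi,0,np.radians(yaw_deg)])
    w=(Rc.inv()*Rt).as_rotvec()/(np.pi/2); t=Rc.inv().apply(np.array(pos)-o['tool_pos'])
    print('turn',w.round(4),'shift',(t/.3).round(4),'dist mm',round(1000*np.linalg.norm(t)),'rows',np.ceil(max(np.linalg.norm(t)/.05,np.linalg.norm(w)*90/8.59)))
E
python3 -c "
from h import *
plan([.562,-.183,.26],106)"
```

```text
turn [-4.00e-04  1.00e-04  5.41e-01] shift [-1.9544 -1.5    -0.1111] dist mm 740 rows 15.0
```

>>> {"fn": "arm_command", "kwargs": {
  "motion": [
    [[0, 0, 0.27, -0.1, -0.08, -0.11, 1], [0, 0, 0.27, -0.25, -0.19, -0.11, 1], [0, 0, 0.27, -0.4, -0.3, -0.11, 1], [0, 0, 0.27, -0.53, -0.41, -0.11, 1], [0, 0, 0.27, -0.66, -0.51, -0.11, 1], [0, 0, 0.27, -0.78, -0.6, -0.11, 1], [0, 0, 0.27, -0.88, -0.68, -0.11, 1], [0, 0, 0.27, -0.96, -0.74, -0.11, 1]]
  ]
}}

```text
time: 1.05
tool_pos: [0.3907, 0.1482, 0.2598]
tool_rot: [3.141, 0.001, 2.274]
contact_force: [0.1, 1.3, 0.4]
opening: 0.0918
```

```bash
python3 -c "
from h import *
print(robot.observe()['tool_pos'],robot.observe()['tool_rot'])
plan([.562,-.183,.26],106)"
```

```text
[0.39069962 0.14819102 0.25983251] [3.14140111e+00 6.39524025e-04 2.27373222e+00]
turn [2.000e-04 4.000e-04 2.697e-01] shift [-1.2114e+00 -2.7800e-01  2.0000e-04] dist mm 373 rows 8.0
```

>>> {"fn": "arm_command", "kwargs": {
  "motion": [
    [[0, 0, 0.27, -0.13, -0.03, 0, 1], [0, 0, 0.27, -0.28, -0.06, 0, 1], [0, 0, 0.27, -0.43, -0.1, 0, 1], [0, 0, 0.27, -0.58, -0.13, 0, 1], [0, 0, 0.27, -0.72, -0.16, 0, 1], [0, 0, 0.27, -0.85, -0.2, 0, 1], [0, 0, 0.27, -0.95, -0.22, 0, 1], [0, 0, 0.27, -0.95, -0.22, 0, 1]]
  ]
}}

```text
time: 1.85
tool_pos: [0.5254, -0.1124, 0.2589]
tool_rot: [-3.141, 0.001, 1.848]
contact_force: [-0.3, 0.1, 0.4]
opening: 0.092
```

```bash
python3 -c "
from h import *
print(robot.observe()['tool_pos'],robot.observe()['tool_rot'])
plan([.562,-.183,.26],106)
c=cam('wrist','w1.png')
print(proj(c,[[.562,-.183,.148],[.562,-.183,.11],[.456,-.213,.103]]))
cam('scene','s1.png')"
```

```text
[ 0.52537315 -0.11241439  0.25888877] [-3.14126091e+00  5.93431074e-04  1.84782777e+00]
turn [-0.0002  0.0004 -0.0014] shift [-0.2597  0.0531 -0.0036] dist mm 80 rows 2.0
[[273.18710133 276.24237146]
 [271.26728591 257.00349358]
 [163.99968706 253.81828871]]
```

View pics/w1.png

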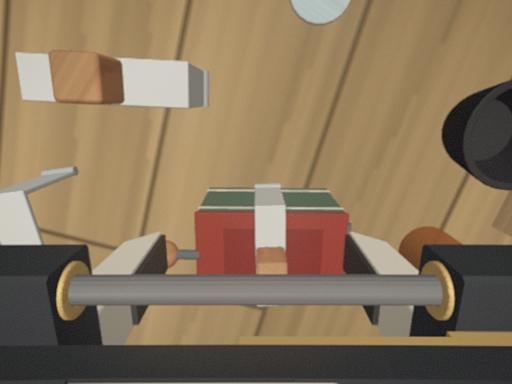

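```bash
cat > m3.py <<'E'
from h import *
c=cam('wrist'); im=c['image']; hsv=cv2.cvtColor(im,cv2.COLOR_RGB2HSV).astype(int)
M=((hsv[...,1]<50)&(hsv[...,2]>140)).astype(np.uint8); M[:186]=0;M[245:]=0;M[:,:240]=0;M[:,300:]=0
for v in (190,200,210,225,240):
    x=np.where(M[v])[0]; print(v,x.min(),x.max(),pts(c,[[x.min()+2,v],[x.max()-2,v]]).round(3).tolist(), onplane(c,[[x.min(),v],[x.max()+1,v]],.110).round(4).tolist())
red=((hsv[...,0]<8)|(hsv[...,0]>172))&(hsv[...,1]>130)&(hsv[...,2]<170)
for v in (215,225,235):
    x=np.where(red[v,180:360])[0]+180; print(v,x.min(),x.max(),onplane(c,[[x.min(),v],[x.max()+1,v]],.106).round(4).tolist())
a=np.radians(16);ex=np.array([np.cos(a),np.sin(a),0])
E
python3 m3.py; python3 -c "
import cv2;i=cv2.imread('pics/w1.png');cv2.imwrite('pics/w1c.png',cv2.resize(i[175:295,140:380],None,fx=3.2,fy=3.2))"
```

```text
190 254 280 [[0.532, -0.135, 0.038], [0.557, -0.128, 0.039]] [[0.5247, -0.1169, 0.11], [0.5494, -0.1098, 0.11]]
200 255 282 [[0.533, -0.135, 0.078], [0.556, -0.127, 0.082]] [[0.5283, -0.1262, 0.11], [0.5542, -0.1188, 0.11]]
210 240 299 [[0.52, -0.149, 0.083], [0.577, -0.133, 0.08]] [[0.5171, -0.14, 0.11], [0.573, -0.1239, 0.11]]
225 255 285 [[0.537, -0.151, 0.109], [0.562, -0.143, 0.11]] [[0.5354, -0.1509, 0.11], [0.5646, -0.1425, 0.11]]
240 255 285 [[0.542, -0.166, 0.109], [0.567, -0.159, 0.11]] [[0.5398, -0.1662, 0.11], [0.5694, -0.1577, 0.11]]
215 197 239 [[0.4779, -0.158, 0.106], [0.5187, -0.1463, 0.106]]
225 196 347 [[0.4794, -0.1686, 0.106], [0.6246, -0.1268, 0.106]]
235 196 345 [[0.4818, -0.179, 0.106], [0.6264, -0.1374, 0.106]]
```

View pics/w1c.png

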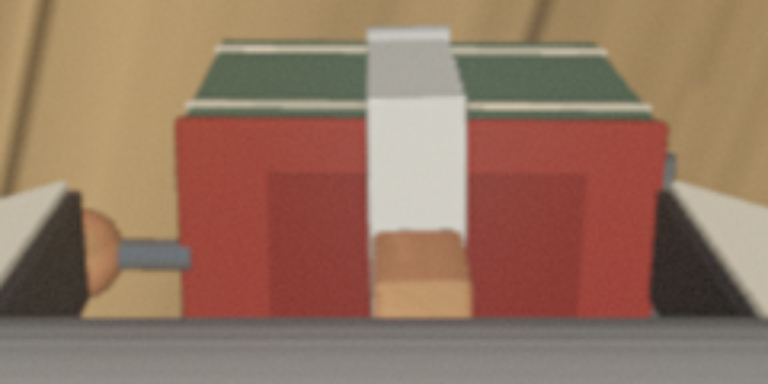

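The crop shows the lid keeper with a strap about 29 mm wide (cols 255–285). Its length is about 116 mm, against about 150 mm for the two loose ones, so this is the right one. Wrist and fixed views agree on its centre at (0.561, -0.182), so I'll go over it and descend.

```bash
python3 -c "
from h import *
plan([.561,-.182,.118],106.4)"
```

```text
turn [-0.0004 -0.0007 -0.0036] shift [-0.2703  0.0516  0.4711] dist mm 164 rows 4.0
```

>>> {"fn": "arm_command", "kwargs": {
  "motion": [
    [[0, 0, -0.004, -0.12, 0.025, 0.05, 1], [0, 0, -0.004, -0.22, 0.045, 0.15, 1], [0, 0, -0.004, -0.27, 0.052, 0.25, 1], [0, 0, -0.004, -0.27, 0.052, 0.35, 1], [0, 0, -0.004, -0.27, 0.052, 0.42, 1], [0, 0, -0.004, -0.27, 0.052, 0.46, 1], [0, 0, -0.004, -0.27, 0.052, 0.47, 1], [0, 0, -0.004, -0.27, 0.052, 0.47, 1]]
  ],
  "grip_force": 25
}}

```text
time: 2.8
tool_pos: [0.562, -0.1819, 0.1194]
tool_rot: [3.141, 0.0, 1.859]
contact_force: [-0.4, 0.5, -0.4]
opening: 0.0918
```

```bash
python3 -c "
from h import *
print(robot.observe()['tool_pos'],robot.observe()['contact_force'])
c=cam('scene','s2.png')
i=cv2.imread('pics/s2.png');cv2.imwrite('pics/s2c.png',cv2.resize(i[150:290,140:300],None,fx=4.2,fy=4.2))
cam('wrist','w2.png')"
```

```text
[ 0.56202649 -0.18192942  0.11937453] [-0.43039746  0.48773444 -0.372064  ]
```

View pics/s2c.png

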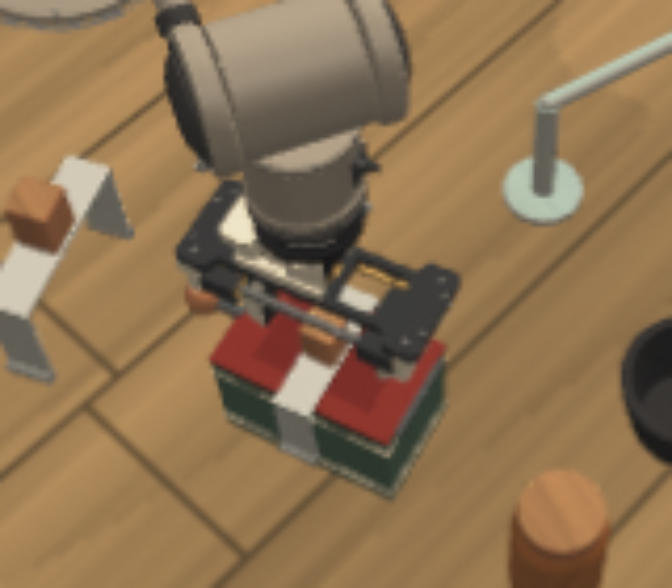

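View pics/w2.png

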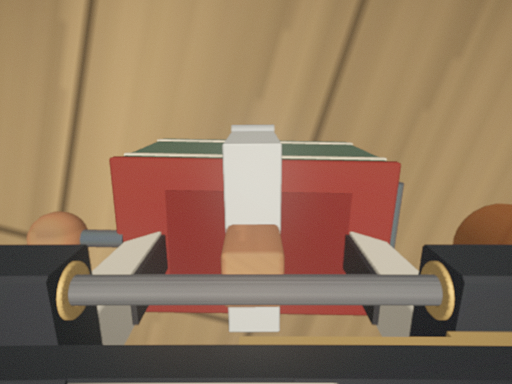

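The block sits between the fingers, centred at about col 252 in the wrist view. Closing now.

>>> {"fn": "arm_command", "kwargs": {
  "motion": [
    [[0, 0, 0, 0, 0, 0, -0.5], [0, 0, 0, 0, 0, 0, -1], [0, 0, 0, 0, 0, 0, -1], [0, 0, 0, 0, 0, 0, -1], [0, 0, 0, 0, 0, 0, -1], [0, 0, 0, 0, 0, 0, -1], [0, 0, 0, 0, 0, 0, -1], [0, 0, 0, 0, 0, 0, -1]]
  ],
  "grip_force": 25
}}

```text
time: 3.7
tool_pos: [0.5617, -0.1826, 0.1187]
tool_rot: [-3.142, -0.0, 1.858]
contact_force: [0.1, 0.3, 0.0]
opening: 0.0324
```

>>> {"fn": "arm_command", "kwargs": {
  "motion": [
    [[0, 0, 0, 0, 0, 0, -1], [0, 0, 0, 0, 0, 0, -1], [0, 0, 0, 0, 0, 0, -1]]
  ]
}}

```text
time: 4.0
tool_pos: [0.5616, -0.1825, 0.1187]
tool_rot: [-3.141, -0.0, 1.858]
contact_force: [-1.2, 0.2, -0.0]
opening: 0.0279
```

Gripped at 27.9 mm. Lifting straight up by 150 mm.

>>> {"fn": "arm_command", "kwargs": {
  "motion": [
    [[0, 0, 0, 0, 0, -0.03, -1], [0, 0, 0, 0, 0, -0.08, -1], [0, 0, 0, 0, 0, -0.15, -1], [0, 0, 0, 0, 0, -0.24, -1], [0, 0, 0, 0, 0, -0.33, -1], [0, 0, 0, 0, 0, -0.42, -1], [0, 0, 0, 0, 0, -0.48, -1], [0, 0, 0, 0, 0, -0.5, -1]]
  ]
}}

```text
time: 4.8
tool_pos: [0.5624, -0.1828, 0.2714]
tool_rot: [3.138, 0.003, 1.858]
contact_force: [-0.5, 1.1, -1.5]
opening: 0.0278
```

```bash
cat > m4.py <<'E'
from h import *
print(robot.observe()['tool_pos'],robot.observe()['contact_force'],robot.observe()['opening'])
s=cam('scene','s3.png'); t=cam('top')
for nm,c in(('scene',s),('top',t)):
    C=cloud(c).reshape(-1,3); hsv=cv2.cvtColor(c['image'],cv2.COLOR_RGB2HSV).reshape(-1,3).astype(int)
    # bar: near rail, z in range; line fit via RANSAC-free cv2.fitLine
    d=C-np.array([.575,.235,0]); al=np.radians(74); e=np.array([np.cos(al),np.sin(al)]); n=np.array([np.sin(al),-np.cos(al)])
    l=d[:,:2]@e; q=d[:,:2]@n
    m=(abs(l)<.125)&(abs(q)<.035)&(C[:,2]>.118)&(C[:,2]<.15)
    P=C[m]; L=cv2.fitLine(P[:,:2].astype(np.float32),cv2.DIST_HUBER,0,.01,.01).ravel()
    print(nm,m.sum(),'dir',np.degrees(np.arctan2(L[1],L[0])).round(2),'pt',L[2:].round(4),'offset of line at l=0:',((L[2:]-[.575,.235])@n).round(4),'z',np.percentile(P[:,2],[5,50,95]).round(4), 'x|y at ends', [ (L[2:]+ (k-(L[2:]-[.575,.235])@e)*np.sign(L[1])*L[:2] if False else k) for k in ()])
    m=(abs(l)<.2)&(abs(q)<.02)&(C[:,2]>.10)&(C[:,2]<.15); print('l range',np.percentile(l[m],[0,1,99,100]).round(4))
    g=c['image']
# endpoints of bar by eye in top
E
python3 m4.py; python3 -c "
import cv2;i=cv2.imread('pics/s3.png');cv2.imwrite('pics/s3c.png',cv2.resize(i[100:300,140:380],None,fx=3.2,fy=3))"
```

```text
[ 0.56239576 -0.18279432  0.27141174] [-0.54440406  1.12328252 -1.50627694] 0.027849759565397852
scene 304 dir 74.64 pt [0.5853 0.2266] offset of line at l=0: 0.0122 z [0.1278 0.1362 0.1408] x|y at ends []
l range [-0.1585 -0.1577  0.1529  0.1568]
top 300 dir 74.27 pt [0.5788 0.233 ] offset of line at l=0: 0.0042 z [0.13   0.1362 0.1412] x|y at ends []
l range [-0.1564 -0.1524  0.1579  0.1614]
```

View pics/s3c.png

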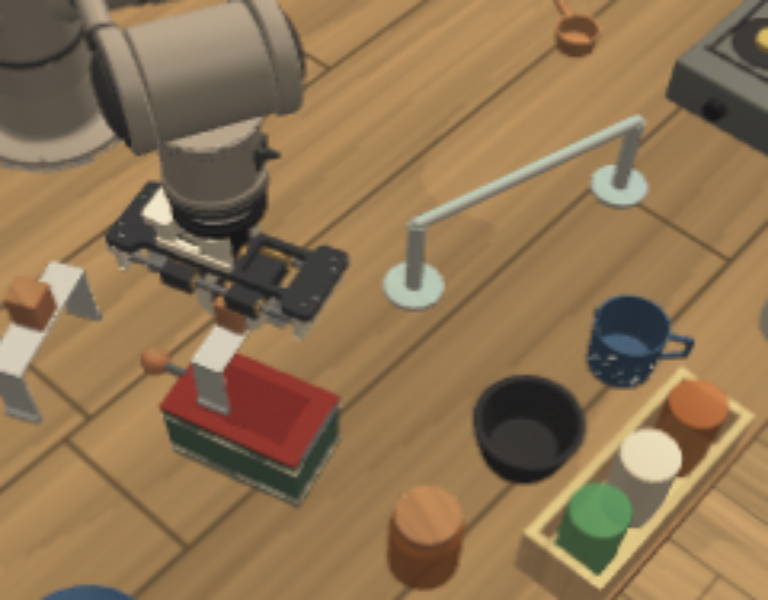

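```bash
cat > m5.py <<'E'
from h import *
for nm in('top','scene'):
    c=cam(nm); C=cloud(c); 
    al=np.radians(74.4); e=np.array([np.cos(al),np.sin(al)]); n=np.array([np.sin(al),-np.cos(al)])
    d=C[...,:2]-[.578,.233]; l=d@e;q=d@n
    hsv=cv2.cvtColor(c['image'],cv2.COLOR_RGB2HSV).astype(int)
    m=(abs(l)<.15)&(abs(q)<.06)&(C[...,2]>.11)&(C[...,2]<.15)
    v,u=np.where(m); 
    # midline per column, colour weighted: saturation low vs wood
    mid=[]
    for x in range(u.min()+6,u.max()-5):
        col=v[u==x]; 
        if len(col)==0: continue
        y0=int(col.mean()); ys=np.arange(y0-8,y0+9); w=np.clip(110-hsv[ys,x,1],0,None)
        if w.sum()>0: mid.append([x,(ys*w).sum()/w.sum()])
    mid=np.array(mid); L=cv2.fitLine(mid.astype(np.float32),cv2.DIST_HUBER,0,.01,.01).ravel()
    xs=np.array([mid[:,0].min(),mid[:,0].mean(),mid[:,0].max()]); pp=np.c_[xs,L[3]+(xs-L[2])*L[1]/L[0]]
    P=onplane(c,mid+.0,.130)[:,:2]; F=cv2.fitLine(P.astype(np.float32),cv2.DIST_HUBER,0,.001,.001).ravel()
    off=(P-F[2:])@np.array([F[1],-F[0]])
    x0=F[2:]+F[:2]*(((np.array([.578,.233])-F[2:])@F[:2]))
    print(nm,len(mid),'dir',np.degrees(np.arctan2(F[1],F[0])),'pt near mid',x0.round(4),'resid',off.std().round(4))
    cv2.imwrite('pics/bar_%s.png'%nm,cv2.resize(cv2.cvtColor(c['image'],cv2.COLOR_RGB2BGR)[v.min()-25:v.max()+40,u.min()-25:u.max()+25],None,fx=5,fy=5)); print('crop origin',u.min()-25,v.min()-25)
    print(mid[::12].round(1).tolist())
E
python3 m5.py
```

```text
top 68 dir 74.57561 pt near mid [0.5798 0.2325] resid 0.0035
crop origin 135 138
[[166.0, 169.0], [178.0, 169.9], [190.0, 173.4], [202.0, 176.9], [214.0, 180.2], [226.0, 183.8]]
scene 58 dir 74.26978 pt near mid [0.5819 0.2319] resid 0.0005
crop origin 245 114
[[276.0, 171.0], [288.0, 165.0], [300.0, 159.0], [312.0, 153.0], [324.0, 147.0]]
```

View pics/bar_top.png

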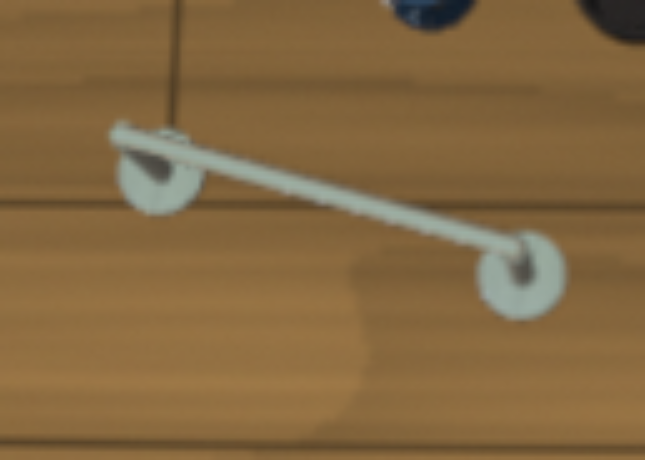

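View pics/bar_scene.png

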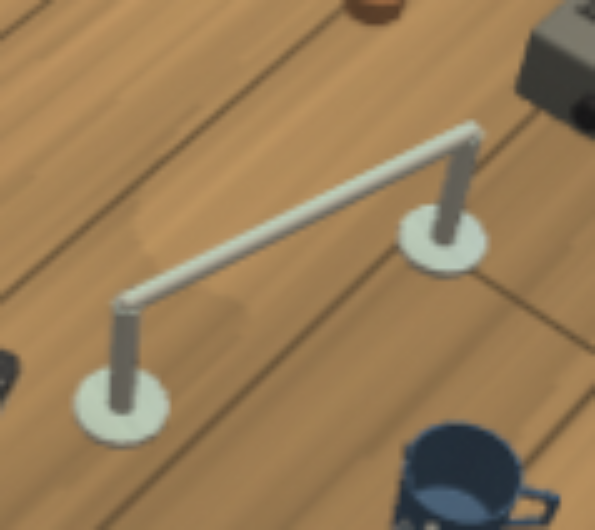

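```bash
python3 -c "
from h import *
for n,uv in(('top',[[159,165],[239.4,187.4]]),('scene',[[339.6,140],[270,174.6]])):
    P=onplane(cam(n),uv,.13);d=P[0]-P[1];print(n,P.round(4).tolist(),'mid',P.mean(0).round(4),np.linalg.norm(d).round(3),np.degrees(np.arctan2(d[1],d[0])).round(2))
"
```

```text
top [[0.6201, 0.3809, 0.13], [0.5389, 0.0851, 0.13]] mid [0.5795 0.233  0.13  ] 0.307 74.66
scene [[0.6268, 0.3821, 0.13], [0.5438, 0.0889, 0.13]] mid [0.5853 0.2355 0.13  ] 0.305 74.19
```

```bash
python3 -c "
from h import *
plan([.5815,.2335,.272],164.4)"
```

```text
turn [-5.000e-04 -1.700e-03 -6.439e-01] shift [ 1.3102  0.4573 -0.0142] dist mm 416 rows 9.0
```

>>> {"fn": "arm_command", "kwargs": {
  "motion": [
    [[0, 0, -0.03, 0.04, 0.015, -0.01, -1], [0, 0, -0.09, 0.12, 0.045, -0.01, -1], [0, 0, -0.16, 0.22, 0.08, -0.01, -1], [0, 0, -0.24, 0.34, 0.12, -0.01, -1], [0, 0, -0.32, 0.46, 0.16, -0.01, -1], [0, 0, -0.4, 0.58, 0.2, -0.01, -1], [0, 0, -0.46, 0.68, 0.24, -0.01, -1], [0, 0, -0.48, 0.74, 0.26, -0.01, -1]]
  ]
}}

```text
time: 5.9
tool_pos: [0.5732, 0.056, 0.2715]
tool_rot: [3.141, -0.001, 2.62]
contact_force: [0.5, -0.1, -2.0]
opening: 0.0277
```

```bash
python3 -c "
from h import *
plan([.5815,.2335,.272],164.4)"
```

```text
turn [ 0.0005 -0.0006 -0.159 ] shift [ 0.271   0.5267 -0.0009] dist mm 178 rows 4.0
```

>>> {"fn": "arm_command", "kwargs": {
  "motion": [
    [[0, 0, -0.03, 0.04, 0.07, 0, -1], [0, 0, -0.07, 0.1, 0.19, 0, -1], [0, 0, -0.11, 0.17, 0.33, 0, -1], [0, 0, -0.14, 0.23, 0.44, 0, -1], [0, 0, -0.16, 0.26, 0.51, 0, -1], [0, 0, -0.16, 0.271, 0.527, 0, -1], [0, 0, -0.16, 0.271, 0.527, 0, -1], [0, 0, -0.16, 0.271, 0.527, 0, -1]]
  ]
}}

```text
time: 6.7
tool_pos: [0.5832, 0.2292, 0.2716]
tool_rot: [-3.141, -0.0, 2.863]
contact_force: [-0.4, -0.6, -2.1]
opening: 0.028
```

```bash
python3 -c "
from h import *
plan([.5815,.2335,.272],164.4)
cam('wrist','w4.png'); c=cam('scene','s4.png'); t=cam('top','t4.png')
i=cv2.imread('pics/s4.png');cv2.imwrite('pics/s4c.png',cv2.resize(i[60:220,230:380],None,fx=4,fy=3.7))"
```

```text
turn [-0.0004 -0.0002 -0.0041] shift [ 0.0093  0.0121 -0.0014] dist mm 5 rows 1.0
```

View pics/w4.png

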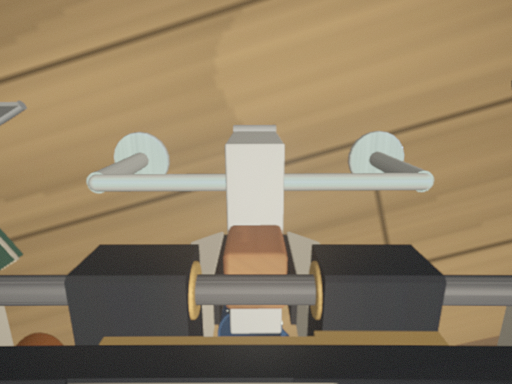

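View pics/s4c.png

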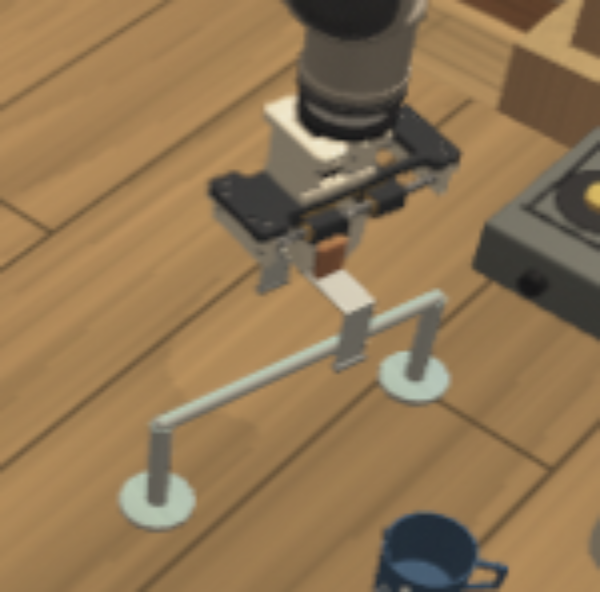

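```bash
python3 -c "
from h import *
c=cam('wrist')
P=onplane(c,[[424,181],[96,182],[200,182],[310,182]],.13);d=P[1]-P[0];a=np.degrees(np.arctan2(d[1],d[0]));print(P.round(4),P[:2].mean(0),a,np.linalg.norm(d))
e=d[:2]/np.linalg.norm(d[:2]);n=np.array([e[1],-e[0]])
print('perp offset tcp - bar',(robot.observe()['tool_pos'][:2]-P[0,:2])@n, n)
h=.2714-.0127+.004
# strap end edge row ~145, cols 227..283
Q=onplane(c,[[227,145],[283,145],[231,331],[281,331]],h);print(Q.round(4),Q[:2].mean(0),Q[2:].mean(0))
d=cloud(c);print(d[145:160:5,255].round(4),d[320:331:5,255].round(4))
"
```

```text
[[0.623  0.3781 0.13  ]
 [0.5404 0.088  0.13  ]
 [0.5668 0.1799 0.13  ]
 [0.5949 0.2774 0.13  ]] [0.581705   0.23304119 0.13      ] -105.88495727301053 0.3015473678155327
perp offset tcp - bar -0.0029595856437779518 [-0.9618132   0.27370671]
[[0.5278 0.2296 0.2627]
 [0.5355 0.2563 0.2627]
 [0.6324 0.1993 0.2627]
 [0.6405 0.2275 0.2627]] [0.53166251 0.24297421 0.2627    ] [0.63641797 0.21340177 0.2627    ]
[[0.5317 0.243  0.2623]
 [0.5341 0.2423 0.2622]
 [0.5366 0.2416 0.2618]] [[0.6298 0.2147 0.2617]
 [0.6333 0.2137 0.2613]
 [0.6373 0.2125 0.2605]]
```

>>> {"fn": "arm_command", "kwargs": {
  "motion": [
    [[0, 0, -0.003, 0.009, 0.012, 0.03, -1], [0, 0, -0.003, 0.009, 0.012, 0.09, -1], [0, 0, -0.003, 0.009, 0.012, 0.17, -1], [0, 0, -0.003, 0.009, 0.012, 0.25, -1], [0, 0, -0.003, 0.009, 0.012, 0.32, -1], [0, 0, -0.003, 0.009, 0.012, 0.365, -1], [0, 0, -0.003, 0.009, 0.012, 0.38, -1], [0, 0, -0.003, 0.009, 0.012, 0.38, -1]]
  ]
}}

```text
time: 7.7
tool_pos: [0.5817, 0.2341, 0.1574]
tool_rot: [-3.141, -0.001, 2.868]
contact_force: [-0.4, -0.0, -1.7]
opening: 0.0276
```

```bash
python3 -c "
from h import *
o=robot.observe();print(o['tool_pos'],o['contact_force'])
cam('wrist','w5.png'); c=cam('scene','s5.png')
i=cv2.imread('pics/s5.png');cv2.imwrite('pics/s5c.png',cv2.resize(i[80:220,230:380],None,fx=5,fy=4.2))"
```

```text
[0.58174221 0.23410192 0.15742763] [-0.42566687 -0.00947957 -1.66996647]
```

View pics/s5c.png

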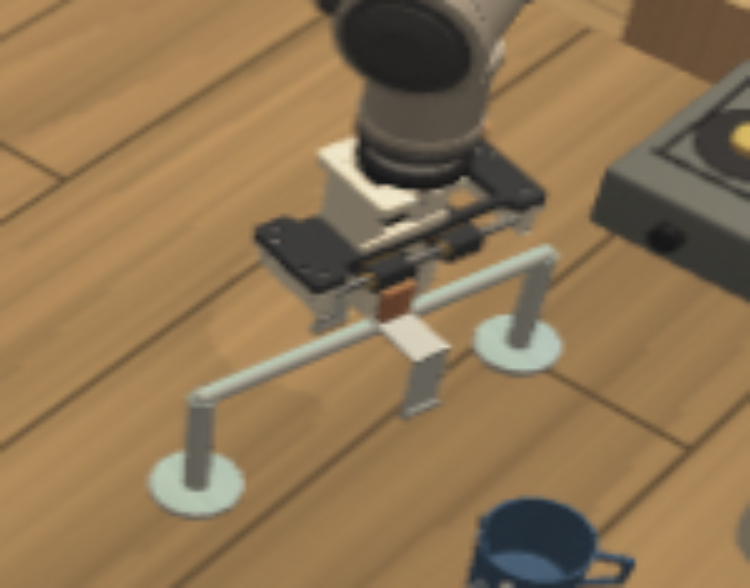

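View pics/w5.png

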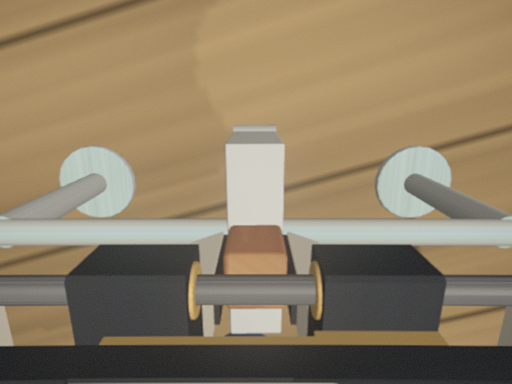

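```bash
python3 -c "
from h import *
c=cam('wrist')
P=onplane(c,[[480,232],[40,232]],.13);e=(P[1]-P[0])[:2];e/=np.linalg.norm(e);n=np.array([e[1],-e[0]]);print(P,(robot.observe()['tool_pos'][:2]-P[0,:2])@n,n)"
```

```text
[[0.61906134 0.36241691 0.13      ]
 [0.54812023 0.11032797 0.13      ]] 0.0005022792993889298 [-0.96261003  0.270891  ]
```

>>> {"fn": "arm_command", "kwargs": {
  "motion": [
    [[0, 0, 0, 0, 0, 0.008, -1], [0, 0, 0, 0, 0, 0.014, -1], [0, 0, 0, 0, 0, 0.018, -1], [0, 0, 0, 0, 0, 0.02, -1], [0, 0, 0, 0, 0, 0.02, -1]]
  ]
}}

```text
time: 8.35
tool_pos: [0.5817, 0.2341, 0.1516]
tool_rot: [-3.142, -0.0, 2.868]
contact_force: [0.4, 0.2, -1.7]
opening: 0.0279
```

>>> {"fn": "arm_command", "kwargs": {
  "motion": [
    [[0, 0, 0, 0, 0, 0.003, -1], [0, 0, 0, 0, 0, 0.005, -1], [0, 0, 0, 0, 0, 0.005, -1]]
  ]
}}

```text
time: 8.65
tool_pos: [0.5819, 0.2342, 0.1506]
tool_rot: [3.141, 0.0, 2.868]
contact_force: [-1.3, 0.1, 1.0]
opening: 0.0278
```

The vertical force flipped from -1.7 to +1.0 N, so the keeper is seated on the bar. Opening the fingers.

>>> {"fn": "arm_command", "kwargs": {
  "motion": [
    [[0, 0, 0, 0, 0, 0, -0.35], [0, 0, 0, 0, 0, 0, -0.3], [0, 0, 0, 0, 0, 0, -0.2], [0, 0, 0, 0, 0, 0, 0], [0, 0, 0, 0, 0, 0, 0.3], [0, 0, 0, 0, 0, 0, 0.6], [0, 0, 0, 0, 0, 0, 0.6], [0, 0, 0, 0, 0, 0, 0.6]]
  ]
}}

```text
time: 9.45
tool_pos: [0.5818, 0.2342, 0.1502]
tool_rot: [3.141, -0.0, 2.868]
contact_force: [-0.1, -0.7, -1.1]
opening: 0.071
```

```bash
python3 -c "
from h import *
o=robot.observe();print(o['tool_pos'],o['contact_force'],o['opening'])
cam('wrist','w6.png'); c=cam('scene','s6.png')
i=cv2.imread('pics/s6.png');cv2.imwrite('pics/s6c.png',cv2.resize(i[80:220,230:380],None,fx=5,fy=4.2))"
```

```text
[0.58180437 0.23416785 0.15022865] [-0.10564111 -0.67719887 -1.09919181] 0.07097880131011591
```

View pics/s6c.png

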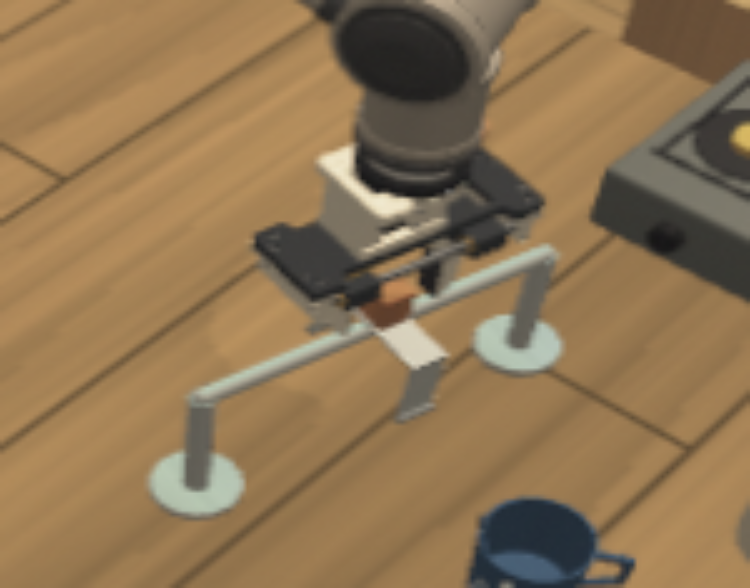

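View pics/w6.png

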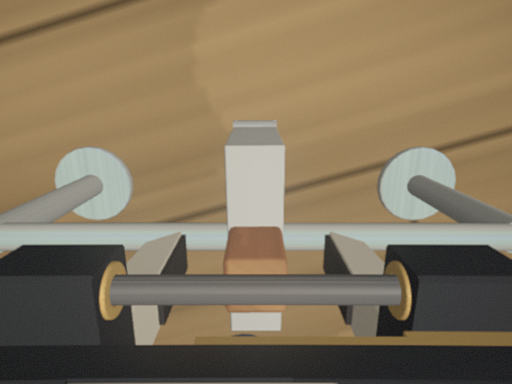

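Keeper released and level on the bar. Rising straight up.

>>> {"fn": "arm_command", "kwargs": {
  "motion": [
    [[0, 0, 0, 0, 0, -0.03, 0.6], [0, 0, 0, 0, 0, -0.08, 0.6], [0, 0, 0, 0, 0, -0.15, 0.6], [0, 0, 0, 0, 0, -0.23, 0.6], [0, 0, 0, 0, 0, -0.31, 0.6], [0, 0, 0, 0, 0, -0.38, 0.6], [0, 0, 0, 0, 0, -0.4, 0.6], [0, 0, 0, 0, 0, -0.4, 0.6]]
  ]
}}

```text
time: 10.35
tool_pos: [0.5821, 0.2342, 0.2713]
tool_rot: [3.14, 0.002, 2.868]
contact_force: [-1.0, 0.4, -0.4]
opening: 0.073
```

```bash
cat > m6.py <<'E'
from h import *
o=robot.observe();print(o['tool_pos'],o['contact_force'],o['opening'])
cam('wrist','w7.png'); c=cam('scene','s7.png'); t=cam('top','t7.png')
i=cv2.imread('pics/s7.png');cv2.imwrite('pics/s7c.png',cv2.resize(i[80:280,170:380],None,fx=3.6,fy=3))
# knob: orange-brown ball, silhouettes -> ray at z=.103
for nm,cc in(('scene',c),('top',t)):
    C=cloud(cc); hsv=cv2.cvtColor(cc['image'],cv2.COLOR_RGB2HSV).astype(int)
    m=(abs(C[...,0]-.455)<.03)&(abs(C[...,1]+.212)<.03)&(C[...,2]>.07)&(C[...,2]<.13)&(hsv[...,1]>100)
    v,u=np.where(m)
    (x,y),r=cv2.minEnclosingCircle(np.c_[u,v].astype(np.float32)); print(nm,len(u),x,y,r,onplane(cc,[[x,y]],.103).round(4), u.mean(),v.mean(),onplane(cc,[[u.mean(),v.mean()]],.103).round(4))
plan([.456,-.213,.22],16.2); plan([.456,-.213,.22],196.2)
E
python3 m6.py
```

```text
[0.58209802 0.23424378 0.27134068] [-0.96772973  0.38248516 -0.42065545] 0.0730194261730745
scene 67 188.0 220.0 4.472236156463623 [[ 0.4571 -0.2129  0.103 ]] 187.88059701492537 219.955223880597 [[ 0.4566 -0.213   0.103 ]]
top 59 317.78570556640625 209.7857208251953 7.5085978507995605 [[ 0.4627 -0.2009  0.103 ]] 319.93220338983053 211.57627118644066 [[ 0.4562 -0.2086  0.103 ]]
turn [-2.0000e-03  5.0000e-04  1.6457e+00] shift [-1.2000e-03 -1.5472e+00  1.6450e-01] dist mm 467 rows 18.0
turn [-0.0004 -0.0015 -0.3543] shift [-1.2000e-03 -1.5472e+00  1.6450e-01] dist mm 467 rows 10.0
```

View pics/s7c.png

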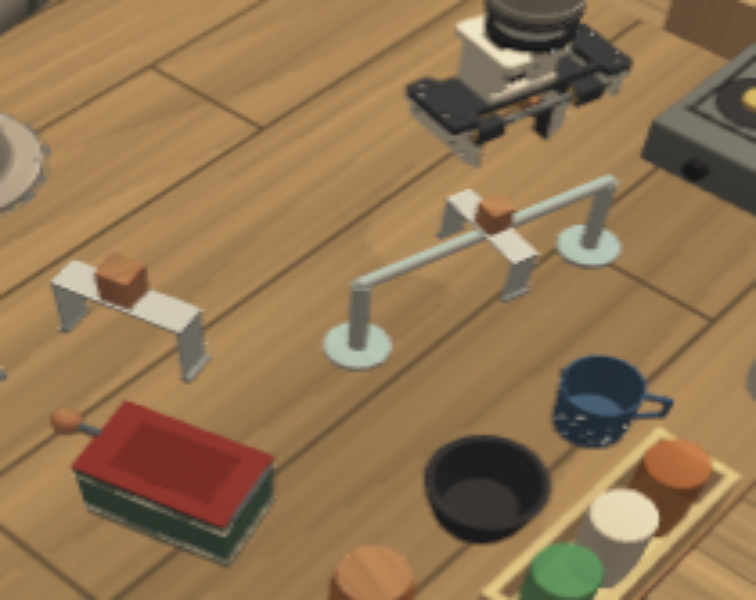

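View pics/w7.png

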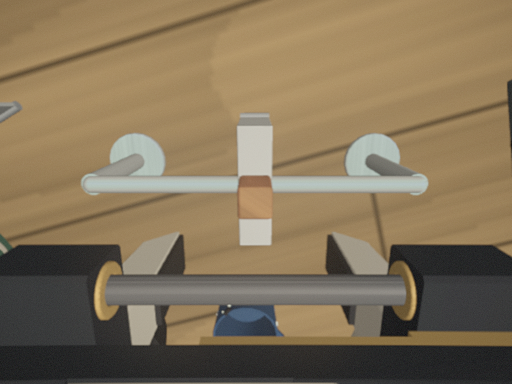

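Keeper hangs square at mid-rail, (255,184) in the wrist view, with both legs straddling the bar. Now to the knob.

>>> {"fn": "arm_command", "kwargs": {
  "motion": [
    [[0, 0, -0.05, 0, -0.06, 0, 0.6], [0, 0, -0.1, 0, -0.17, 0, 0.6], [0, 0, -0.15, 0, -0.31, 0.02, 0.6], [0, 0, -0.2, 0, -0.46, 0.04, 0.6], [0, 0, -0.25, 0, -0.6, 0.06, 0.6], [0, 0, -0.3, 0, -0.74, 0.08, 0.6], [0, 0, -0.35, 0, -0.86, 0.08, 0.6], [0, 0, -0.354, 0, -0.97, 0.08, 0.6]]
  ]
}}

```text
time: 11.3
tool_pos: [0.5018, -0.0475, 0.2449]
tool_rot: [3.14, -0.002, -2.858]
contact_force: [0.6, -0.6, 0.1]
opening: 0.0737
```

```bash
python3 -c "
from h import *
print(robot.observe()['tool_pos'])
plan([.4565,-.2125,.22],196.2)"
```

```text
[ 0.50180609 -0.04750157  0.24494398]
turn [ 0.0008 -0.0014  0.0008] shift [ 0.2989 -0.4857  0.0832] dist mm 173 rows 4.0
```

>>> {"fn": "arm_command", "kwargs": {
  "motion": [
    [[0, 0, 0, 0.06, -0.1, 0.02, 0.6], [0, 0, 0, 0.14, -0.23, 0.04, 0.6], [0, 0, 0, 0.22, -0.36, 0.06, 0.6], [0, 0, 0, 0.28, -0.46, 0.08, 0.6], [0, 0, 0, 0.299, -0.486, 0.083, 0.6], [0, 0, 0, 0.299, -0.486, 0.083, 0.6], [0, 0, 0, 0.299, -0.486, 0.083, 0.6]]
  ]
}}

```text
time: 12.0
tool_pos: [0.4577, -0.2101, 0.221]
tool_rot: [3.14, -0.0, -2.859]
contact_force: [-0.2, -0.3, 0.1]
opening: 0.0733
```

```bash
python3 -c "
from h import *
o=robot.observe();print(o['tool_pos'],o['tool_rot'],o['qpos'])
c=cam('wrist','w8.png')
print(proj(c,[[.4565,-.2125,.103],[.636,-.162,.103]]))"
```

```text
[ 0.45768715 -0.21006232  0.220992  ] [ 3.14041355e+00 -1.47865215e-04 -2.85910552e+00] [-5.82999111e-01  3.08282224e-01  1.59008949e+00  6.88162648e-04
  1.24421464e+00 -2.43650357e+00]
[[253.20319218 189.9749059 ]
 [252.04754624 368.78958359]]
```

View pics/w8.png

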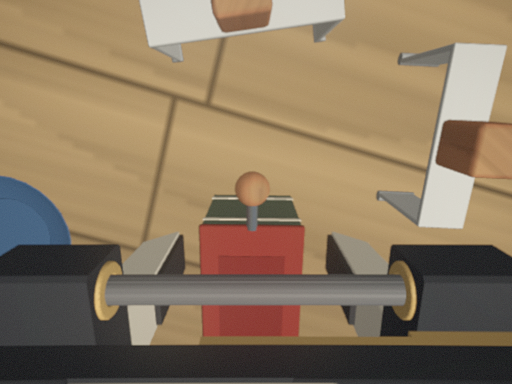

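```bash
python3 -c "
from h import *
plan([.4565,-.2125,.086],196.2)"
```

```text
turn [0.0005 0.0001 0.0004] shift [ 0.0072 -0.0078  0.4507] dist mm 135 rows 3.0
```

>>> {"fn": "arm_command", "kwargs": {
  "motion": [
    [[0, 0, 0, 0.007, -0.008, 0.05, 0.6], [0, 0, 0, 0.007, -0.008, 0.13, 0.6], [0, 0, 0, 0.007, -0.008, 0.22, 0.6], [0, 0, 0, 0.007, -0.008, 0.31, 0.6], [0, 0, 0, 0.007, -0.008, 0.39, 0.6], [0, 0, 0, 0.007, -0.008, 0.44, 0.6], [0, 0, 0, 0.007, -0.008, 0.45, 0.6], [0, 0, 0, 0.007, -0.008, 0.45, 0.6]]
  ]
}}

```text
time: 12.85
tool_pos: [0.4567, -0.2129, 0.0864]
tool_rot: [3.141, -0.0, -2.858]
contact_force: [0.7, 0.1, -1.0]
opening: 0.0736
```

```bash
python3 -c "
from h import *
o=robot.observe();print(o['tool_pos'],o['contact_force'],o['tool_rot'])
c=cam('wrist','w9.png'); print(proj(c,[[.4565,-.2125,.103]]))"
```

```text
[ 0.45670257 -0.2128954   0.08638513] [ 0.70687848  0.11937282 -1.01179568] [ 3.14114942e+00 -4.75924346e-05 -2.85763240e+00]
[[257.31329277 268.31837808]]
```

View pics/w9.png

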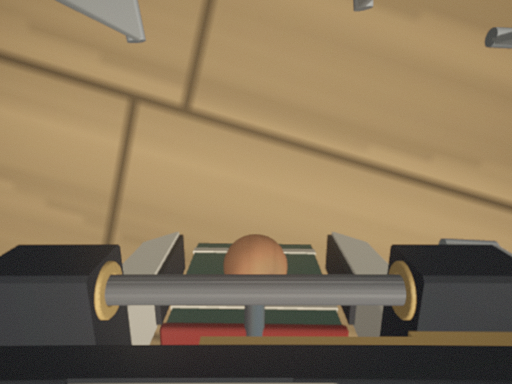

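>>> {"fn": "arm_command", "kwargs": {
  "motion": [
    [[0, 0, 0, 0, 0, 0, -1], [0, 0, 0, 0, 0, 0, -1], [0, 0, 0, 0, 0, 0, -1], [0, 0, 0, 0, 0, 0, -1], [0, 0, 0, 0, 0, 0, -1], [0, 0, 0, 0, 0, 0, -1], [0, 0, 0, 0, 0, 0, -1], [0, 0, 0, 0, 0, 0, -1]]
  ],
  "grip_force": 35
}}

```text
time: 13.7
tool_pos: [0.456, -0.2132, 0.0863]
tool_rot: [3.14, -0.0, -2.859]
contact_force: [-0.6, 5.5, 2.2]
opening: 0.0284
```

>>> {"fn": "arm_command", "kwargs": {
  "motion": [
    [[0, 0, 0, 0, 0, 0, -1], [0, 0, 0, 0, 0, 0, -1], [0, 0, 0, 0, 0, 0, -1]]
  ]
}}

```text
time: 14.0
tool_pos: [0.456, -0.2132, 0.0863]
tool_rot: [3.14, -0.0, -2.859]
contact_force: [-1.2, 5.0, 3.3]
opening: 0.0281
```

```bash
cat > arc.py <<'E'
from h import *
o=robot.observe();print(o['tool_pos'],o['contact_force'],o['opening'])
Rc=R.from_euler('xyz',o['tool_rot'])
a=np.radians(16.2);ex=np.array([np.cos(a),np.sin(a),0]);r=.187
for th in range(0,66,5):
    t=np.radians(th); p=r*(1-np.cos(t))*ex+np.array([0,0,r*np.sin(t)])
    print(th,(Rc.inv().apply(p)/.3).round(3))
E
python3 arc.py
```

```text
[ 0.45595879 -0.21316523  0.08625705] [-1.21396093  5.02912948  3.33476757] 0.028092546189569703
0 [0. 0. 0.]
5 [-0.002  0.    -0.054]
10 [-0.009  0.    -0.108]
15 [-0.021  0.    -0.161]
20 [-0.038  0.    -0.213]
25 [-0.058  0.    -0.263]
30 [-0.083  0.001 -0.312]
35 [-0.113  0.001 -0.358]
40 [-0.146  0.001 -0.401]
45 [-0.182  0.001 -0.441]
50 [-0.223  0.001 -0.478]
55 [-0.266  0.001 -0.511]
60 [-0.311  0.001 -0.54 ]
65 [-0.36   0.001 -0.565]
```

>>> {"fn": "arm_command", "kwargs": {
  "motion": [
    [[0, 0, 0, 0, 0, -0.02, -1], [0, 0, 0, -0.002, 0, -0.054, -1], [0, 0, 0, -0.009, 0, -0.108, -1], [0, 0, 0, -0.021, 0, -0.161, -1], [0, 0, 0, -0.038, 0, -0.213, -1], [0, 0, 0, -0.058, 0, -0.263, -1], [0, 0, 0, -0.083, 0, -0.312, -1], [0, 0, 0, -0.083, 0, -0.312, -1]]
  ]
}}

```text
time: 14.8
tool_pos: [0.4814, -0.2062, 0.1813]
tool_rot: [-3.141, 0.002, -2.858]
contact_force: [2.3, 3.9, -3.6]
opening: 0.0283
```

```bash
python3 -c "
from h import *
o=robot.observe();print(o['tool_pos'],o['contact_force'],o['opening'])
c=cam('scene','s10.png');cam('wrist','w10.png')
i=cv2.imread('pics/s10.png');cv2.imwrite('pics/s10c.png',cv2.resize(i[120:280,140:300],None,fx=4.2,fy=3.7))"
```

```text
[ 0.48139071 -0.2061931   0.18125681] [ 2.32814274  3.89542865 -3.61888596] 0.028329330434447044
```

View pics/s10c.png

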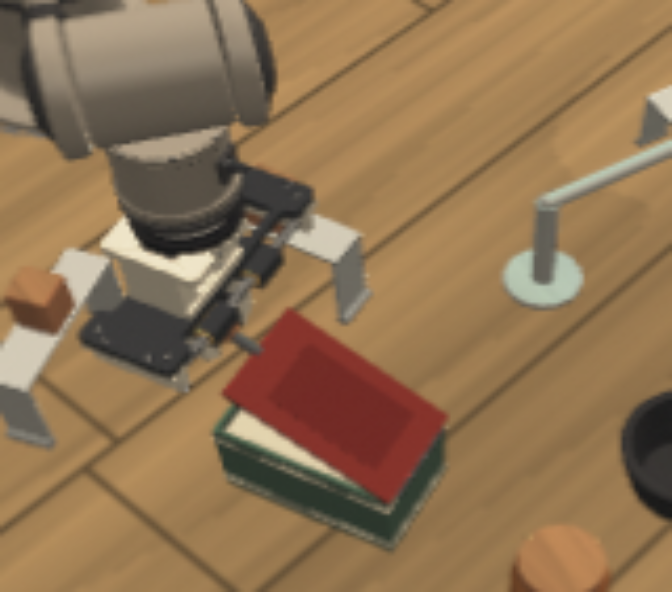

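View pics/w10.png

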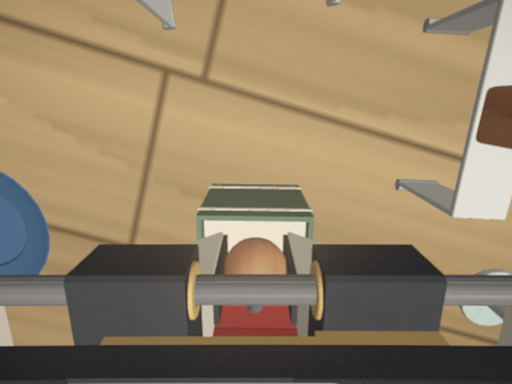

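>>> {"fn": "arm_command", "kwargs": {
  "motion": [
    [[0, 0, 0, -0.012, 0, -0.02, -1], [0, 0, 0, -0.03, 0, -0.046, -1], [0, 0, 0, -0.063, 0, -0.089, -1], [0, 0, 0, -0.099, 0, -0.129, -1], [0, 0, 0, -0.14, 0, -0.166, -1], [0, 0, 0, -0.183, 0, -0.199, -1], [0, 0, 0, -0.228, 0, -0.228, -1], [0, 0, 0, -0.228, 0, -0.228, -1]]
  ]
}}

```text
time: 15.7
tool_pos: [0.5473, -0.188, 0.2486]
tool_rot: [-3.141, 0.001, -2.859]
contact_force: [1.8, 0.1, -4.7]
opening: 0.0282
```

>>> {"fn": "arm_command", "kwargs": {
  "motion": [
    [[0, 0, 0, 0, 0, 0, -1], [0, 0, 0, 0, 0, 0, -1], [0, 0, 0, 0, 0, 0, -1]]
  ]
}}

```text
time: 16.0
tool_pos: [0.5456, -0.1884, 0.2477]
tool_rot: [3.142, -0.0, -2.86]
contact_force: [4.9, -0.3, -9.1]
opening: 0.0284
```

```bash
cat > m7.py <<'E'
from h import *
o=robot.observe();print(o['tool_pos'],o['tool_rot'],o['contact_force'],o['opening'])
a=np.radians(16.2);ex=np.array([np.cos(a),np.sin(a)]); ey=np.array([-ex[1],ex[0]])
H=np.array([.4565,-.2125])+.187*ex; print('hinge',H)
g=o['tool_pos']+[0,0,.017]; x=(H-g[:2])@ex; print('knob from tcp: angle',np.degrees(np.arctan2(g[2]-.103,x)),'radius',np.hypot(x,g[2]-.103),'lat',(g[:2]-H)@ey)
for nm in('scene','top'):
    c=cam(nm,nm+'11.png');C=cloud(c);hsv=cv2.cvtColor(c['image'],cv2.COLOR_RGB2HSV).astype(int)
    red=((hsv[...,0]<8)|(hsv[...,0]>172))&(hsv[...,1]>120)&(hsv[...,2]<190)
    d=C[...,:2]-H; X=-d@ex; Y=d@ey; Z=C[...,2]-.103
    m=red&(X>-.02)&(X<.15)&(abs(Y)<.045)&(Z>.0); m=cv2.erode(m.astype(np.uint8),np.ones((3,3)))>0
    if m.sum()<20: print(nm,m.sum());continue
    P=np.c_[X[m],Z[m]].astype(np.float32);L=cv2.fitLine(P,cv2.DIST_HUBER,0,.001,.001).ravel();print(nm,m.sum(),'lid angle',np.degrees(np.arctan2(L[1],L[0])),'pt',L[2:])
cam('wrist','w11.png')
i=cv2.imread('pics/scene11.png');cv2.imwrite('pics/s11c.png',cv2.resize(i[90:280,130:370],None,fx=3.2,fy=3.1))
E
python3 m7.py
```

```text
[ 0.54562008 -0.18838111  0.24768738] [ 3.14153426e+00 -4.45072094e-04 -2.85980325e+00] [ 4.93898721 -0.29516108 -9.06220572] 0.028371494051722665
hinge [ 0.63607492 -0.16032866]
knob from tcp: angle 59.64531954563972 radius 0.18737376741468653 lat -0.0017024890475836195
scene 801 lid angle 59.369892 pt [0.03491943 0.07155894]
top 22 lid angle 60.494503 pt [0.01748353 0.03647302]
```

View pics/s11c.png

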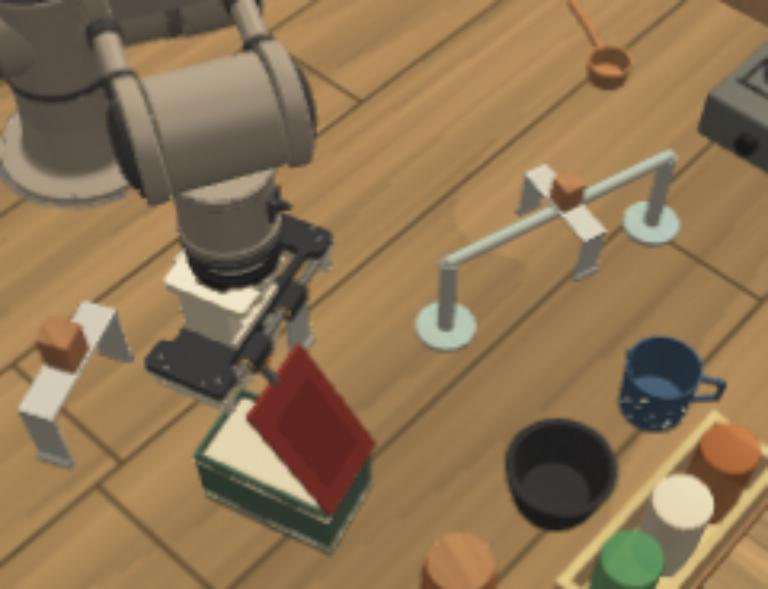

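View pics/w11.png

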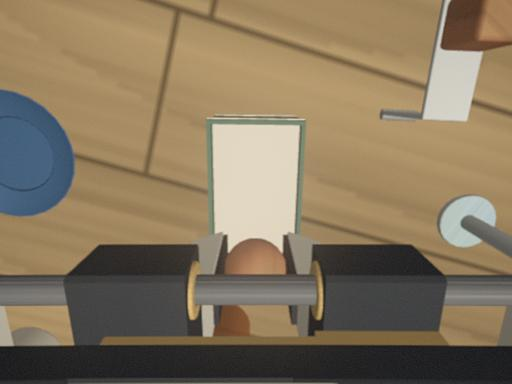

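>>> {"fn": "arm_command", "kwargs": {
  "motion": [
    [[0, 0, 0, -0.004, 0, -0.002, -1], [0, 0, 0, -0.004, 0, -0.002, -1], [0, 0, 0, -0.004, 0, -0.002, -1], [0, 0, 0, -0.004, 0, -0.002, -1], [0, 0, 0, -0.004, 0, -0.002, -1], [0, 0, 0, -0.004, 0, -0.002, -1]]
  ]
}}

```text
time: 16.75
tool_pos: [0.5471, -0.1879, 0.2485]
tool_rot: [-3.141, 0.0, -2.86]
contact_force: [4.4, -1.6, -10.4]
opening: 0.028
```

```bash
python3 m7.py
```

```text
[ 0.54709543 -0.18794706  0.24854461] [-3.14127717e+00  1.82651112e-05 -2.85953604e+00] [  4.41017555  -1.64779881 -10.38478356] 0.028034983491885122
hinge [ 0.63607492 -0.16032866]
knob from tcp: angle 60.183664284116745 radius 0.18734458736591653 lat -0.0016972863490885514
scene 788 lid angle 59.98292 pt [0.03448073 0.07243206]
top 21 lid angle 63.743767 pt [0.01461284 0.03299896]
```

```bash
python3 -c "
from h import *
print(robot.hand_in())"
```

```text
the job is handed in; nothing more can be done
None
```

The keeper now hangs over the rail, released. The lid is open at about 60 degrees and the gripper is still holding its knob. I handed the job in at about 17 s; no verdict was reported.

- **Keeper:** I took the one from the bin lid, whose strap measured about 116 mm long; the two loose ones measured about 150 mm. It sits at mid-rail, level, with one leg on each side of the bar and well clear of the posts, as seen in the wrist and scene views after I let go.
- **Lid angle:** The last checks gave 60.2° from the tool position and 60.0° from the scene camera's depth. The top camera read 63.7°, but from only 21 pixels, so I disregarded it.
- **Forces:** The last reading on the wrist was about 11 N, from holding the lid.
- **Grip:** The gripper showed 28 mm on the 30 mm knob, and the knob followed the arc without slipping.
- **Other items:** I touched nothing else on the table, and the pictures show no sign that anything else moved.

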